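# Find the guide slot with the right feeler drag

### The arm

A 7-joint arm with a two-finger parallel gripper is mounted at the origin on a cart in front of the work surface, level with it; the furniture and walls round the work are solid. World frame = base frame: x ahead of the robot, y to its left, z up, the work surface at z = 0. Lengths are in m, angles in rad, forces in N, time in s.
With the tool pointing down it reaches from about 0.4 to 0.85 m from the base axis. Payload 4.5 kg.
Tool frame: the origin (TCP) lies on the centre line of the jaws, within the pads' length; the fingertips stand 11 mm ahead of it and the grasp point (between the pads) lies 8 mm behind it; z points along the fingers, y is the line along which they close (so a half turn about z gives the same grasp; the last joint's range is limited). The gripper opens to 88 mm and grips with 3 to 60 N. Pads are 18 mm wide; open, the fingers measure 123 mm over their backs; the gripper's body (75 mm by 187 mm) begins 45 mm behind the grasp point.
Start: joints at [-1.299, 0.689, -0.195, 1.565, 0.157, 0.902, -0.215], TCP at [0.147, 0.607, 0.25] pointing down, gripper open.
Joint ranges: [-3.01, 3.01], [-0.46, 2.08], [-1.47, 1.51], [0.13, 2.56], [-1, 4.14], [0.04, 2.09], [-2.66, 2.66]. Speed limits (rad/s): [2.57, 2.57, 3.14, 3.14, 3.14, 3.14, 3.14].

### API

Orientations are given as a unit quaternion [x, y, z, w].
In Python, from plant import * gives the robot as it stands. The module is installed in compiled form; this text tells all that it offers.
- The arm moves only by the tool send_rows, never from a script. Its argument "motion" is a list of rows, each an object of numbers: "x", "y", "z": the shift along the tool's x, y, z in cm; "rx", "ry", "rz": the turn, a rotation vector about the tool's x, y, z in rad; "jaw": the finger opening in cm, from 0 to 8.81. In form: [{"x": .., "y": .., "z": .., "rx": .., "ry": .., "rz": .., "jaw": ..}, ...]. A call has exactly 5 rows; each row shifts and turns the commanded pose from where the row before left it, along the tool's axes as they then stand; what a row does not reach is not made up. A row lasts 1/10 s, in which the tool goes at most 50 mm and 8.59 degrees, less where a joint would pass 70% of its speed; a pose out of reach is approached as far as the arm can. A call is refused whole if a number of a shift passes 5 or a number of a turn 0.15, either way. A call with a gripper value outside its range is refused whole. The fingers move at their own pace and stop on an object; "grip_force" is the grip in N (left out, the last holds). Time passes only in rows, so rows that do not move let the fingers close, or fill a call up. It gives the time, the measured TCP pose, the force, the opening and the grip force at its end, in the units of the state.
- get_state(): the state, without advancing time (a new reading comes with each control period).
- snapshot(name): name is "scene" or "top" or "wrist"; returns a dict with "img" (384x512x3 uint8, red, green, blue), "vertical_fov" (degrees; the focal length in pixels is half the picture's height over the tangent of half this angle, whatever the lens; pixels are square), "cx", "cy" (the principal point, pixels), "D" ([k1, k2, p1, p2, k3] as OpenCV has them; the pictures are not rectified), "extrinsics" (4x4, takes a point from camera to world coordinates). Camera axes: x right, y up, looking along -z (the intrinsics and any distortion apply to the point x, -y, -z); pixel columns grow to the right and rows downward; lengths in m; the calibration is good to about 2 mm. A picture is of the moment at which its call begins. There is no depth.
- finish_job(): hands the job in; it is judged then, once.
The state is a dict: "clock": time; "q": joint angles; "qd": joint speeds; "joint_torque": joint torques, N m; "tool_pos": TCP position; "eef_rot": TCP orientation; "contact_force": force on the tool from outside, world axes, zero at the start; "moment": the same for the moment, N m; "opening": opening from 0.0 (shut) to 1.0 (fully open); "finger_force": force on a finger pad.
Only numpy, scipy, OpenCV 4.12 (cv2) and the standard library are available. Lean on these libraries where they do the work, as an engineer would, in place of code of your own. Each camera call takes 0.05 s, during which the arm holds its last target. There are 200 camera calls.

### The job

The guide block on the bench has four slots that look alike, with hidden spring pads of different pressure. Slide the blade of the blue-handled feeler into the slots and find the one that gives a light drag: two are slack and give none, one is stiff and drags more than twice as hard. Leave the blue feeler pushed fully home in the light-drag slot, standing on its foot and let go, without disturbing the other things on the bench.

Things in the scene. Friction and masses are not known exactly. Their poses are not given: they have to be found in the camera images.
- guide_block: Fixed block, blue roof, aluminium front, 75 (x) x 168 (y) x 44 mm high. Origin: centre of its underside, on the table. The front face with the four slots looks along its own -x; blades enter along its +x. Turned up to 0.2 rad about the vertical. Slots are 40 mm apart, closed tunnels (floor 6 mm, roof 33 mm above the table). Which slot is slack, light or stiff changes every time.
- slot_0 (a point): Mouth centre of the slot nearest the block's own -y end, on the front face, 19 mm above the table (the middle of a standing feeler's blade). Every mouth is about 18 mm wide at the face, flaring down to about 12 mm at 12 mm depth; then come two facing sprung brass pads, tapered from 14 to 38 mm depth, parallel from there to 65 mm.
- slot_1 (a point): Mouth centre of the next slot, 40 mm further along the block's +y. In all slots the true drag is felt once the blade tip is over 43 mm deep, on a straight push or pull: slack slots (two) about 0 N, the light slot about 3.5 N (3 to 4.3), the stiff slot about 10 N (8 to 13). Over the tapers it is higher (stiff: up to 20 N); at rest it fades to a half or less.
- slot_2 (a point): Mouth centre of the next slot, 40 mm further along the block's +y.
- slot_3 (a point): Mouth of the slot nearest the block's +y end.
- blue_feeler: The feeler to use, 90 g, loose, standing on the table: blue upright handle 50 (x) x 16 (y) mm, 5 to 48 mm above the table, on a dark foot 50 x 30 x 5 mm; grasp the handle across its 16 mm from above. A steel blade on edge, 5 mm thick (y), 11 to 27 mm above the table, sticks out 60 mm from the handle's front along +x. Origin: centre of the foot's underside.
- blue_feeler_tip (a point): Rounded end of the blue feeler's blade, 85 mm along the feeler's +x from its origin and 19 mm up. Fully home, the handle's front meets the block's front face (tip 60 mm deep, feeler's origin 25 mm in front of the face) and the feeler still stands with its foot on the table.
- yellow_feeler: A second feeler with a yellow handle, same shape but with a 3 mm blade: the wrong one, leave it alone. The two feelers swap places at random.
- seal_block: Bystander: aluminium block 44 x 50 x 18 mm with a red seal; origin at the centre of its underside.
- white_tape: Bystander: white tape roll, 53 mm across, 14 mm high; origin at the centre of its underside.
- jar: Bystander: clear jar of red seals, 35 mm across, 48 mm high; origin at the centre of its underside.
- o_ring_tub: Bystander: shallow green tub, 68 mm across, 24 mm high; origin at the centre of its underside.

How it is judged:
By the outcome, as a careful person would: the job done as asked, in the order asked, and still so for the second after the job is handed in, with the robot touching nothing.
It also fails if it takes over 72 s, if anything falls off the work surface, if the arm or the gripper's body presses on something with over 40 N, if the wrist force passes 120 N, or if a joint passes its speed limit or range.

## Working session

There is one attempt and no reset: what is moved stays moved. The work goes in short steps, Python scripts to look and compute and a tool call to move; the robot and the scene stay as the last step left them, time stands still between calls to the robot, and variables do not carry over. Pictures are saved under pics/ and viewed, at most 10 in all, crops included, and the job is handed in when it is done.

Besides the shell and the picture viewer there is one more tool, called after "Request:" as a command line: name --argument value ..., lists and objects as JSON in quotes. send_rows: Moves the arm, as the interface text tells. Its arguments: {"type":"object","properties":{"motion":{"type":"array"},"grip_force":{"type":"number"}},"required":["motion"]}

```bash
mkdir -p pics; cat > h.py <<'E'
from plant import *
import numpy as np, cv2, pickle
from scipy.spatial.transform import Rotation as R
def snap(n,f):
    s=snapshot(n); pickle.dump(s,open(f'pics/{f}.pkl','wb')); cv2.imwrite(f'pics/{f}.png',s['img'][:,:,::-1]); return s
def K(s):
    h=s['img'].shape[0]; f=h/2/np.tan(np.radians(s['vertical_fov'])/2)
    return np.array([[f,0,s['cx']],[0,f,s['cy']],[0,0,1]])
def ray(s,px,z):
    p=cv2.undistortPoints(np.array(px,float).reshape(-1,1,2),K(s),np.array(s['D'],float)).reshape(-1,2)
    E=np.array(s['extrinsics']); d=np.c_[p[:,0],-p[:,1],-np.ones(len(p))]@E[:3,:3].T
    t=(z-E[2,3])/d[:,2]; return E[:3,3]+d*t[:,None]
def load(f): return pickle.load(open(f'pics/{f}.pkl','rb'))
def proj(s,P):
    E=np.array(s['extrinsics']); c=(np.atleast_2d(P)-E[:3,3])@E[:3,:3]
    c=c*[1,-1,-1]; return cv2.projectPoints(c,np.zeros(3),np.zeros(3),K(s),np.array(s['D'],float))[0].reshape(-1,2)
def st():
    s=get_state(); r=R.from_quat(s['eef_rot']).as_matrix()
    print('t',s['clock'],'pos',np.round(s['tool_pos'],4),'x',np.round(r[:,0],3),'y',np.round(r[:,1],3),'z',np.round(r[:,2],3),'F',np.round(s['contact_force'],2),'M',np.round(s['moment'],2),'op',s['opening'],s['finger_force']); return s
E
python3 - <<'E'
from h import *
s=snap('top','top1'); t=snap('scene','sc1')
for a in(s,t): print(np.round(a['extrinsics'],3).tolist(),a['vertical_fov'],a['D'])
st()
cv2.imwrite('pics/top1b.png',cv2.resize(s['img'][:,:,::-1],(800,600),interpolation=cv2.INTER_CUBIC))
E
```

```text
[[-0.029, 0.998, -0.064, 0.479], [-0.999, -0.027, 0.031, 0.011], [0.029, 0.065, 0.997, 1.096], [0.0, 0.0, 0.0, 1.0]] 50.85131518434417 [-0.05286479  0.          0.          0.          0.        ]
[[0.663, 0.489, -0.567, 0.053], [-0.748, 0.413, -0.519, -0.439], [-0.019, 0.768, 0.64, 0.579], [0.0, 0.0, 0.0, 1.0]] 50.77966699373325 [-0.06003175  0.          0.          0.          0.        ]
t 0.1 pos [0.1471 0.6069 0.249 ] x [-0.972  0.235 -0.   ] y [ 0.235  0.972 -0.002] z [-0.    -0.002 -1.   ] F [-0.75 -0.36 -0.35] M [0.03 0.03 0.  ] op 0.9969804306044701 0.0
```

View pics/top1b.png

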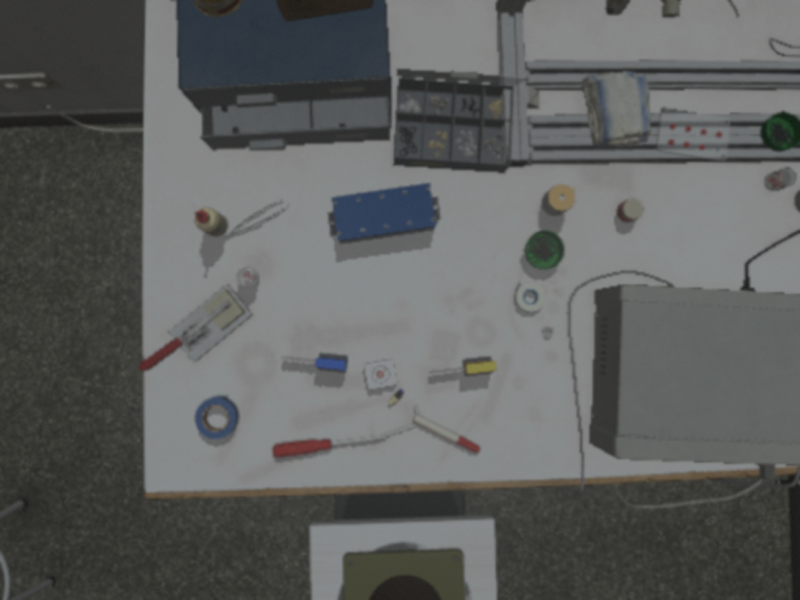

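The top view (800x600) shows the block at (385,212), its front face towards the robot. The blue feeler is at (330,363) with its blade pointing left (+y), the seal block at (380,375) and the yellow feeler at (478,367).

```bash
python3 - <<'E'
from h import *
s=load('top1'); im=s['img'][:,:,::-1]
a=cv2.resize(im[110:160,200:290],(800,444),interpolation=cv2.INTER_CUBIC)
a=cv2.convertScaleAbs(a,alpha=1.6)
b=im[215:260,175:265]; b=cv2.convertScaleAbs(cv2.resize(b,(800,400),interpolation=cv2.INTER_CUBIC),alpha=1.3)
cv2.imwrite('pics/c1.png',cv2.resize(np.vstack([a,b]),(569,600)))
print(ray(s,[[211,232.5],[181,230.5]],.0))
E
```

```text
[[0.42528391 0.1161123  0.        ]
 [0.43293357 0.19664621 0.        ]]
```

View pics/c1.png

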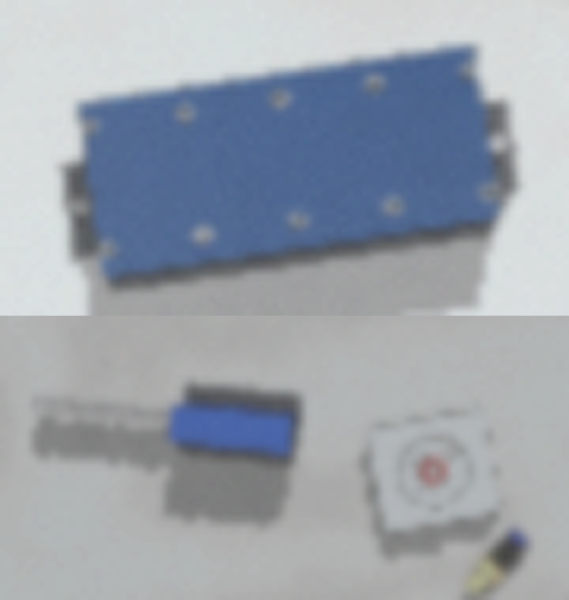

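Upper crop: roof corners at (80,105), (475,47), (500,222), (108,282). Lower crop: blue handle top at (172,405), (298,412), (293,458), (175,443), and blade tip near (33,402).

```bash
python3 - <<'E'
from h import *
s=load('top1'); k=6.321
f=lambda p,o:(np.array(p,float)/k+o-.42)
roof=ray(s,f([[80,105],[475,47],[500,222],[108,282]],[200,110]),.044)
print(roof.round(4), [np.linalg.norm(roof[i]-roof[(i+1)%4]).round(4) for i in range(4)])
yv=(roof[0]-roof[1])+(roof[3]-roof[2]); print('block yaw',np.arctan2(-yv[0],yv[1]),'c',roof.mean(0))
hd=ray(s,f(np.array([[172,405],[298,412],[293,458],[175,443]])-[0,315.7],[175,215]),.048)
print(hd.round(4),[np.linalg.norm(hd[i]-hd[(i+1)%4]).round(4) for i in range(4)],hd.mean(0))
print('tip',ray(s,f([[33,86.3]],[175,215]),.027))
d=ray(s,f([[33,86.3]],[175,215]),.027)[0]-hd.mean(0); print('feeler yaw',np.arctan2(d[1],d[0]), np.linalg.norm(d[:2]))
print('seal', ray(s,f([[430,155]],[175,215]),.018), 'arm?')
E
```

```text
[[ 0.7055  0.1029  0.044 ]
 [ 0.7263 -0.0625  0.044 ]
 [ 0.652  -0.0706  0.044 ]
 [ 0.6309  0.0928  0.044 ]] [np.float64(0.1667), np.float64(0.0747), np.float64(0.1647), np.float64(0.0753)]
block yaw 0.12683873606362636 c [0.67868486 0.01567091 0.044     ]
[[0.438  0.135  0.048 ]
 [0.4337 0.0838 0.048 ]
 [0.4151 0.0863 0.048 ]
 [0.4226 0.1341 0.048 ]] [np.float64(0.0514), np.float64(0.0188), np.float64(0.0484), np.float64(0.0155)] [0.42735269 0.10977903 0.048     ]
tip [[0.44007772 0.1951165  0.027     ]]
feeler yaw 1.4227727321878891 0.08628099129474935
seal [[0.40627384 0.03117285 0.018     ]] arm?
```

Request:
send_rows --motion '[{"x": -3.2, "y": -3.5}, {"x": -3.2, "y": -3.5}, {"x": -3.2, "y": -3.5}, {"x": -3.2, "y": -3.5}, {"x": -3.2, "y": -3.5}]'

```text
schema error: expected keys x, y, z, rx, ry, rz, jaw
```

Request:
send_rows --motion '[{"x": -3.2, "y": -3.5}, {"x": -3.2, "y": -3.5}, {"x": -3.2, "y": -3.5}, {"x": -3.2, "y": -3.5}, {"x": -3.2, "y": -3.5}]'

```text
schema error: expected keys x, y, z, rx, ry, rz, jaw
```

Request:
send_rows --motion '[{"x": -3.2, "y": -3.5}, {"x": -3.2, "y": -3.5}, {"rz": 0.147, "z": 0.5}, {"rz": 0.147, "z": 0.5}, {"rz": 0.147, "z": 0.5}]'

```text
schema error: expected keys x, y, z, rx, ry, rz, jaw
```

Request:
send_rows --motion '[{"rz": 0.147, "z": 0.5}, {"rz": 0.147, "z": 0.5}, {"rz": 0.147, "z": 0.5}, {"rz": 0.147, "z": 0.5}, {"rz": 0.147, "z": 0.5}]'

```text
schema error: expected keys x, y, z, rx, ry, rz, jaw
```

Request:
send_rows --motion '[{"rz": 0.147, "z": 0.5}, {"rz": 0.147, "z": 0.5}, {}, {}, {}]'

```text
schema error: expected keys x, y, z, rx, ry, rz, jaw
```

```bash
python3 - <<'E'
from h import *
s=snap('wrist','w1'); st(); print(np.round(s['extrinsics'],3).tolist(),s['vertical_fov'])
cv2.imwrite('pics/w1b.png',cv2.resize(s['img'][:,:,::-1],(800,600),interpolation=cv2.INTER_CUBIC))
E
```

```text
t 0.15 pos [0.1471 0.607  0.2491] x [-0.972  0.235 -0.   ] y [ 0.235  0.972 -0.001] z [-0.    -0.001 -1.   ] F [0.01 0.28 0.2 ] M [-0.   -0.01  0.02] op 1.0008199126263617 0.0
[[0.236, -0.923, -0.303, 0.069], [0.972, 0.223, 0.076, 0.627], [-0.003, -0.313, 0.95, 0.384], [0.0, 0.0, 0.0, 1.0]] 68.91943516201795
```

View pics/w1b.png

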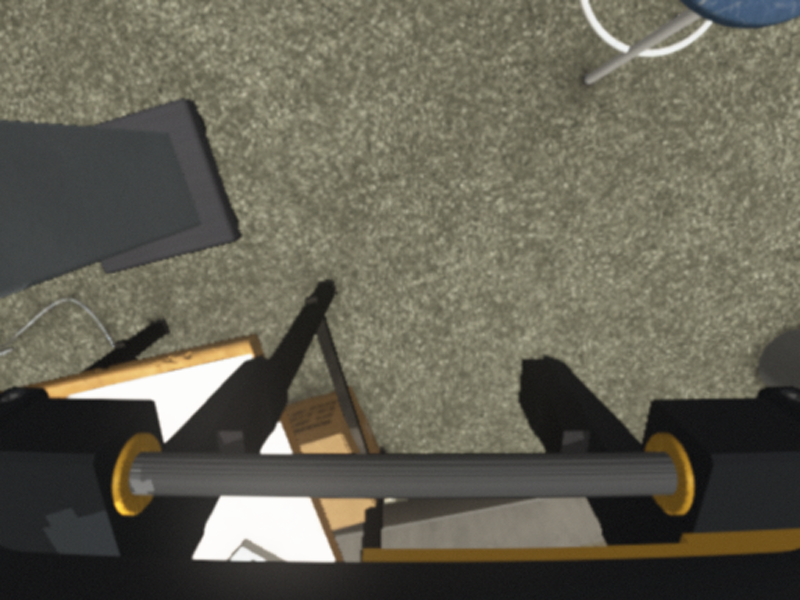

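The arm hasn't moved because every row needs all the keys. The picture shows only the floor beside the table.

Request:
send_rows --motion '[{"x": -3.2, "y": -3.5, "z": 0, "rx": 0, "ry": 0, "rz": 0, "jaw": 8.8}, {"x": -3.2, "y": -3.5, "z": 0, "rx": 0, "ry": 0, "rz": 0, "jaw": 8.8}, {"x": -3.2, "y": -3.5, "z": 0, "rx": 0, "ry": 0, "rz": 0, "jaw": 8.8}, {"x": -3.2, "y": -3.5, "z": 0, "rx": 0, "ry": 0, "rz": 0, "jaw": 8.8}, {"x": -3.2, "y": -3.5, "z": 0, "rx": 0, "ry": 0, "rz": 0, "jaw": 8.8}]'

```text
clock: 0.65
tool_pos: [0.2621, 0.3978, 0.2497]
eef_rot: [0.118, 0.993, -0.0, 0.0]
contact_force: [0.7, -0.3, -0.0]
opening: 0.997
finger_force: 0.0
```

Request:
send_rows --motion '[{"x": -3.2, "y": -3.5, "z": 0, "rx": 0, "ry": 0, "rz": 0, "jaw": 8.8}, {"x": -3.2, "y": -3.5, "z": 0, "rx": 0, "ry": 0, "rz": 0, "jaw": 8.8}, {"x": -3.2, "y": -3.5, "z": 0, "rx": 0, "ry": 0, "rz": 0, "jaw": 8.8}, {"x": -3.2, "y": -3.5, "z": 0, "rx": 0, "ry": 0, "rz": 0, "jaw": 8.8}, {"x": -3.2, "y": -3.5, "z": 0, "rx": 0, "ry": 0, "rz": 0, "jaw": 8.8}]'

```text
clock: 1.15
tool_pos: [0.3764, 0.1902, 0.2497]
eef_rot: [0.118, 0.993, 0.0, 0.0]
contact_force: [1.5, -0.3, -0.9]
opening: 0.995
finger_force: 0.0
```

Request:
send_rows --motion '[{"x": -3.2, "y": -3.5, "z": 0, "rx": 0, "ry": 0, "rz": 0, "jaw": 8.8}, {"x": -3.2, "y": -3.5, "z": 0, "rx": 0, "ry": 0, "rz": 0, "jaw": 8.8}, {"x": 0, "y": 0, "z": 0.5, "rx": 0, "ry": 0, "rz": 0.147, "jaw": 8.8}, {"x": 0, "y": 0, "z": 0.5, "rx": 0, "ry": 0, "rz": 0.147, "jaw": 8.8}, {"x": 0, "y": 0, "z": 0.5, "rx": 0, "ry": 0, "rz": 0.147, "jaw": 8.8}]'

```text
clock: 1.65
tool_pos: [0.4217, 0.108, 0.2345]
eef_rot: [0.337, 0.942, 0.0, -0.0]
contact_force: [-0.2, 0.9, 1.0]
opening: 0.998
finger_force: 0.0
```

Request:
send_rows --motion '[{"x": 0, "y": 0, "z": 0.5, "rx": 0, "ry": 0, "rz": 0.147, "jaw": 8.8}, {"x": 0, "y": 0, "z": 0.5, "rx": 0, "ry": 0, "rz": 0.147, "jaw": 8.8}, {"x": 0, "y": 0, "z": 0.5, "rx": 0, "ry": 0, "rz": 0.147, "jaw": 8.8}, {"x": 0, "y": 0, "z": 0.5, "rx": 0, "ry": 0, "rz": 0.147, "jaw": 8.8}, {"x": 0, "y": 0, "z": 0.5, "rx": 0, "ry": 0, "rz": 0.147, "jaw": 8.8}]'

```text
clock: 2.15
tool_pos: [0.4215, 0.1089, 0.2095]
eef_rot: [0.652, 0.758, 0.0, -0.0]
contact_force: [0.2, 0.5, -0.1]
opening: 0.998
finger_force: 0.0
```

Request:
send_rows --motion '[{"x": 0, "y": 0, "z": 0.5, "rx": 0, "ry": 0, "rz": 0.147, "jaw": 8.8}, {"x": 0, "y": 0, "z": 0.5, "rx": 0, "ry": 0, "rz": 0.147, "jaw": 8.8}, {"x": 0, "y": 0, "z": 0, "rx": 0, "ry": 0, "rz": 0, "jaw": 8.8}, {"x": 0, "y": 0, "z": 0, "rx": 0, "ry": 0, "rz": 0, "jaw": 8.8}, {"x": 0, "y": 0, "z": 0, "rx": 0, "ry": 0, "rz": 0, "jaw": 8.8}]'

```text
clock: 2.65
tool_pos: [0.4216, 0.1089, 0.1999]
eef_rot: [0.753, 0.658, 0.0, -0.0]
contact_force: [-0.7, -0.1, 0.6]
opening: 0.998
finger_force: 0.0
```

```bash
python3 - <<'E'
from h import *
s=snap('wrist','w2'); st(); print(np.round(s['extrinsics'],3).tolist(),s['vertical_fov'])
cv2.imwrite('pics/w2b.png',cv2.resize(s['img'][:,:,::-1],(800,600),interpolation=cv2.INTER_CUBIC))
E
```

```text
t 2.7 pos [0.4216 0.1089 0.1999] x [0.135 0.991 0.001] y [ 0.991 -0.135  0.   ] z [ 0.  0. -1.] F [-0.17 -0.52  0.78] M [-0.09  0.05 -0.02] op 0.9998530396552299 0.0
[[0.991, 0.128, 0.041, 0.433], [-0.134, 0.941, 0.31, 0.19], [0.001, -0.313, 0.95, 0.335], [0.0, 0.0, 0.0, 1.0]] 68.91943516201795
```

View pics/w2b.png

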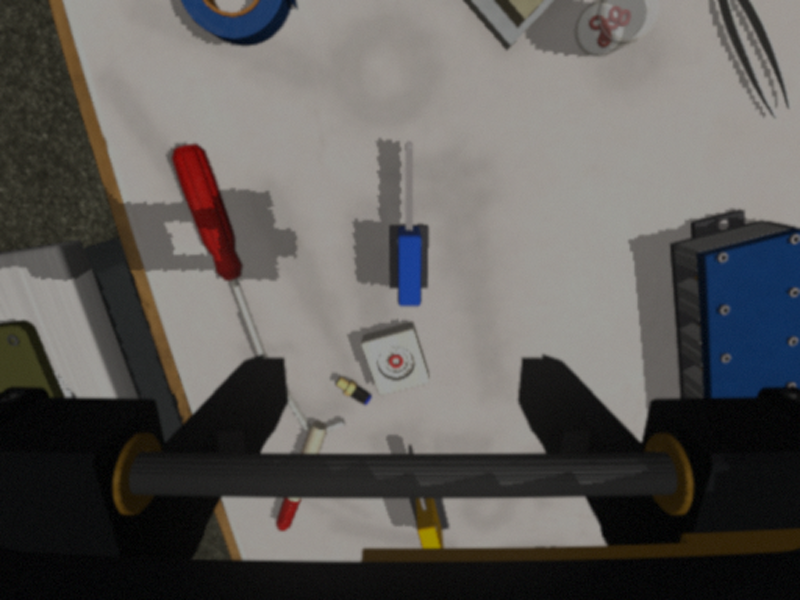

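The wrist view shows the blue handle top at (399–420, 233–305), the blade running (409,228)→(409,142), and the slot mouths at the right on the block.

```bash
python3 - <<'E'
from h import *
s=load('w2'); k=1/1.5625
f=lambda p:(np.array(p,float)+.5)*k-.5
hd=ray(s,f([[399,233],[420,233],[421,304],[399,305]]),.048)
print(hd.round(4),[np.linalg.norm(hd[i]-hd[(i+1)%4]).round(4) for i in range(4)],hd.mean(0))
d=hd[0]+hd[1]-hd[2]-hd[3]; print('yaw',np.arctan2(d[1],d[0]))
b=ray(s,f([[409,142],[409,228]]),.027); print(b); d=b[0]-b[1]; print('blade yaw',np.arctan2(d[1],d[0]))
print('roof left front corner / front edge',ray(s,f([[705,252],[709,398]]),.044))
E
```

```text
[[0.4246 0.1401 0.048 ]
 [0.4383 0.1382 0.048 ]
 [0.4329 0.0889 0.048 ]
 [0.4177 0.0902 0.048 ]] [np.float64(0.0139), np.float64(0.0497), np.float64(0.0153), np.float64(0.0504)] [0.42836848 0.11435366 0.048     ]
yaw 1.4478085381398729
[[0.43891437 0.19626368 0.027     ]
 [0.43140266 0.13902359 0.027     ]]
blade yaw 1.4403103811690228
roof left front corner / front edge [[ 0.63316642  0.09867283  0.044     ]
 [ 0.64683019 -0.02032423  0.044     ]]
```

Request:
send_rows --motion '[{"x": 0.64, "y": 0.6, "z": 4.0, "rx": 0, "ry": 0, "rz": 0, "jaw": 5}, {"x": 0, "y": 0, "z": 4.0, "rx": 0, "ry": 0, "rz": 0, "jaw": 5}, {"x": 0, "y": 0, "z": 4.0, "rx": 0, "ry": 0, "rz": 0, "jaw": 5}, {"x": 0, "y": 0, "z": 3.8, "rx": 0, "ry": 0, "rz": 0, "jaw": 5}, {"x": 0, "y": 0, "z": 2.0, "rx": 0, "ry": 0, "rz": 0, "jaw": 5}]'

```text
clock: 3.2
tool_pos: [0.4315, 0.1159, 0.0343]
eef_rot: [0.753, 0.658, -0.008, -0.005]
contact_force: [0.3, 0.4, -0.4]
opening: 0.578
finger_force: 0.0
```

Request:
send_rows --grip_force 30 --motion '[{"x": 0, "y": 0, "z": 0, "rx": 0, "ry": 0, "rz": 0, "jaw": 5}, {"x": 0, "y": 0, "z": 0, "rx": 0, "ry": 0, "rz": 0, "jaw": 1}, {"x": 0, "y": 0, "z": 0, "rx": 0, "ry": 0, "rz": 0, "jaw": 1}, {"x": 0, "y": 0, "z": 0, "rx": 0, "ry": 0, "rz": 0, "jaw": 1}, {"x": 0, "y": 0, "z": 0, "rx": 0, "ry": 0, "rz": 0, "jaw": 1}]'

```text
clock: 3.7
tool_pos: [0.4335, 0.1162, 0.0381]
eef_rot: [0.754, 0.657, -0.004, -0.003]
contact_force: [-0.6, -0.2, -0.5]
opening: 0.228
finger_force: 0.2
```

Request:
send_rows --grip_force 40 --motion '[{"x": 0, "y": 0, "z": 0, "rx": 0, "ry": 0, "rz": 0, "jaw": 1}, {"x": 0, "y": 0, "z": 0, "rx": 0, "ry": 0, "rz": 0, "jaw": 1}, {"x": 0, "y": 0, "z": 0, "rx": 0, "ry": 0, "rz": 0, "jaw": 1}, {"x": 0, "y": 0, "z": 0, "rx": 0, "ry": 0, "rz": 0, "jaw": 1}, {"x": 0, "y": 0, "z": 0, "rx": 0, "ry": 0, "rz": 0, "jaw": 1}]'

```text
clock: 4.2
tool_pos: [0.4335, 0.1161, 0.038]
eef_rot: [0.754, 0.657, -0.005, -0.003]
contact_force: [0.2, 0.7, 6.4]
opening: 0.173
finger_force: 40.0
```

```bash
python3 - <<'E'
from h import *
st()
E
```

```text
t 4.2 pos [0.4335 0.1161 0.038 ] x [ 0.136  0.991 -0.003] y [ 0.991 -0.137 -0.01 ] z [-0.01  -0.002 -1.   ] F [0.18 0.66 6.38] M [-0.11  0.09  0.03] op 0.17314273966616645 39.95582117931917
```

The arm could not get low enough this close to its base, so the grip is high. I'll carry the feeler out, turn it, set it down and regrasp it lower.

Request:
send_rows --motion '[{"x": 0, "y": 0, "z": -1.5, "rx": 0, "ry": 0, "rz": 0, "jaw": 1}, {"x": -1.1, "y": 2.5, "z": -1.0, "rx": 0, "ry": 0, "rz": 0, "jaw": 1}, {"x": -1.1, "y": 2.6, "z": 0, "rx": 0, "ry": 0, "rz": 0, "jaw": 1}, {"x": -1.1, "y": 2.6, "z": 0, "rx": 0, "ry": 0, "rz": 0, "jaw": 1}, {"x": -1.1, "y": 2.6, "z": 0, "rx": 0, "ry": 0, "rz": 0, "jaw": 1}]'

```text
clock: 4.7
tool_pos: [0.5304, 0.0578, 0.0616]
eef_rot: [0.754, 0.657, -0.005, -0.003]
contact_force: [-0.3, 1.2, -1.2]
opening: 0.179
finger_force: 39.9
```

Request:
send_rows --motion '[{"x": 0, "y": 0, "z": 0, "rx": 0, "ry": 0, "rz": 0.146, "jaw": 1}, {"x": 0, "y": 0, "z": 0, "rx": 0, "ry": 0, "rz": 0.146, "jaw": 1}, {"x": 0, "y": 0, "z": 0, "rx": 0, "ry": 0, "rz": 0.146, "jaw": 1}, {"x": 0, "y": 0, "z": 0, "rx": 0, "ry": 0, "rz": 0.146, "jaw": 1}, {"x": 0, "y": 0, "z": 0, "rx": 0, "ry": 0, "rz": 0.146, "jaw": 1}]'

```text
clock: 5.2
tool_pos: [0.5294, 0.0585, 0.0613]
eef_rot: [0.94, 0.342, -0.006, -0.001]
contact_force: [-0.1, -0.5, -1.2]
opening: 0.174
finger_force: 39.9
```

Request:
send_rows --motion '[{"x": 0, "y": 0, "z": 0, "rx": 0, "ry": 0, "rz": 0.146, "jaw": 1}, {"x": 0, "y": 0, "z": 0, "rx": 0, "ry": 0, "rz": 0.146, "jaw": 1}, {"x": 0, "y": 0, "z": 0, "rx": 0, "ry": 0, "rz": 0.146, "jaw": 1}, {"x": 0, "y": 0, "z": 0, "rx": 0, "ry": 0, "rz": 0.146, "jaw": 1}, {"x": 0, "y": 0, "z": 0, "rx": 0, "ry": 0, "rz": 0, "jaw": 1}]'

```text
clock: 5.7
tool_pos: [0.5293, 0.0585, 0.0612]
eef_rot: [0.998, 0.06, -0.006, 0.001]
contact_force: [-0.2, -0.5, -0.2]
opening: 0.174
finger_force: 39.9
```

```bash
python3 - <<'E'
from h import *
s=snap('wrist','w3'); st()
cv2.imwrite('pics/w3b.png',cv2.resize(s['img'][:,:,::-1],(800,600),interpolation=cv2.INTER_CUBIC))
E
```

```text
t 5.75 pos [0.5294 0.0585 0.0613] x [ 0.992  0.123 -0.012] y [ 0.123 -0.992  0.001] z [-0.012 -0.002 -1.   ] F [-0.14 -0.17 -0.65] M [-0.07  0.16  0.  ] op 0.17773072371565357 39.94896057061851
```

View pics/w3b.png

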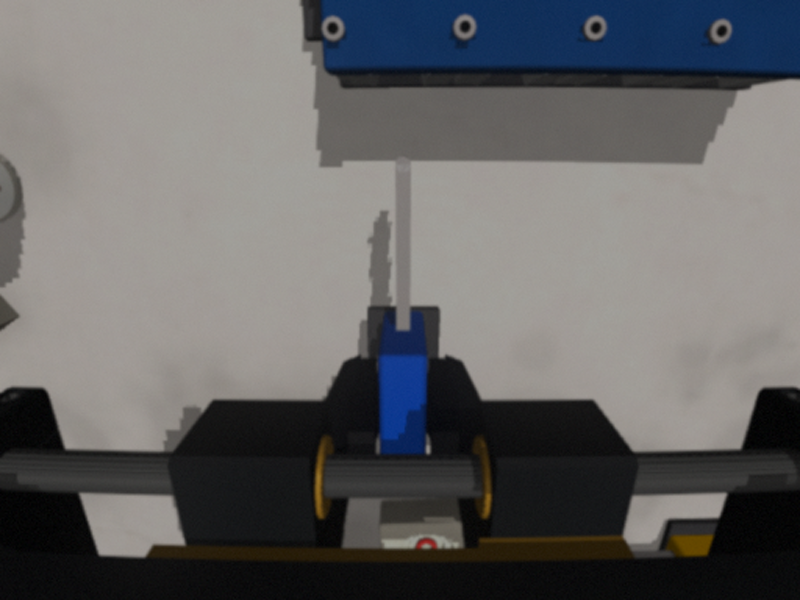

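The feeler is held straight, blade tip at (403,160). The roof's front edge runs (324,71)→(800,77), with screws at (333,28), (465,27), (596,28), (721,31).

```bash
python3 - <<'E'
from h import *
s=load('w3'); k=1/1.5625
f=lambda p:(np.array(p,float)+.5)*k-.5
e=ray(s,f([[326,71],[560,73],[796,77]]),.044); sc=ray(s,f([[333,28],[465,27],[596,28],[721,31]]),.044)
print(e.round(4)); print(sc.round(4), np.linalg.norm(np.diff(sc,axis=0),axis=1))
d=e[0]-e[2]; y=np.arctan2(-d[0],d[1]); d=sc[0]-sc[3]; y2=np.arctan2(-d[0],d[1]); print('yaw',y,y2)
for yw in (.12,.127):
  u=np.array([np.cos(yw),np.sin(yw)]); v=np.array([-u[1],u[0]])
  print('edge u,v',(e[:,:2]@np.c_[u,v]).round(4).tolist(),'screws',(sc[:,:2]@np.c_[u,v]).round(4).tolist())
  zt=.0613-.038+.027
  t=ray(s,f([[403,160]]),zt)[:,:2]@np.c_[u,v]; r=ray(s,f([[403,325]]),zt)[:,:2]@np.c_[u,v]
  print('tip',t,'root',r,'tcp',np.array([.5294,.0585])@np.c_[u,v])
E
```

```text
[[ 0.6327  0.0957  0.044 ]
 [ 0.6412  0.0223  0.044 ]
 [ 0.6518 -0.0561  0.044 ]]
[[ 0.6451  0.0945  0.044 ]
 [ 0.6502  0.0543  0.044 ]
 [ 0.6554  0.0139  0.044 ]
 [ 0.6607 -0.0262  0.044 ]] [0.04051466 0.0407135  0.04039357]
yaw 0.12539296395229269 0.12873588045369358
edge u,v [[0.6396, 0.0193], [0.6393, -0.0546], [0.6404, -0.1337]] screws [[0.6517, 0.0166], [0.652, -0.024], [0.6524, -0.0647], [0.6528, -0.1051]]
tip [[ 0.61263207 -0.0048857 ]] root [[ 0.55596323 -0.00486341]] tcp [ 0.53259606 -0.00529634]
edge u,v [[0.6397, 0.0148], [0.6389, -0.0591], [0.6395, -0.1382]] screws [[0.6518, 0.012], [0.6518, -0.0285], [0.6519, -0.0692], [0.6521, -0.1096]]
tip [[ 0.61258286 -0.00917397]] root [[ 0.55591557 -0.00875501]] tcp [ 0.53254593 -0.00902435]
```

Request:
send_rows --motion '[{"x": 0, "y": 0, "z": 1.5, "rx": 0, "ry": 0, "rz": 0, "jaw": 1}, {"x": 0, "y": 0, "z": 0.8, "rx": 0, "ry": 0, "rz": 0, "jaw": 1}, {"x": 0, "y": 0, "z": 0, "rx": 0, "ry": 0, "rz": 0, "jaw": 1}, {"x": 0, "y": 0, "z": 0, "rx": 0, "ry": 0, "rz": 0, "jaw": 3}, {"x": 0, "y": 0, "z": 0, "rx": 0, "ry": 0, "rz": 0, "jaw": 3}]'

```text
clock: 6.25
tool_pos: [0.5295, 0.0582, 0.0385]
eef_rot: [0.998, 0.06, -0.006, 0.001]
contact_force: [0.1, 1.2, 0.1]
opening: 0.332
finger_force: 0.0
```

Request:
send_rows --motion '[{"x": 0, "y": 0, "z": 0, "rx": 0, "ry": 0.012, "rz": 0, "jaw": 3}, {"x": 0, "y": 0, "z": 0.8, "rx": 0, "ry": 0, "rz": 0, "jaw": 3}, {"x": 0, "y": 0, "z": 0.8, "rx": 0, "ry": 0, "rz": 0, "jaw": 3}, {"x": 0, "y": 0, "z": 0, "rx": 0, "ry": 0, "rz": 0, "jaw": 3}, {"x": 0, "y": 0, "z": 0, "rx": 0, "ry": 0, "rz": 0, "jaw": 3}]'

```text
clock: 6.75
tool_pos: [0.5292, 0.0582, 0.022]
eef_rot: [0.998, 0.06, -0.0, 0.0]
contact_force: [-0.8, 0.6, -0.2]
opening: 0.341
finger_force: 0.0
```

Request:
send_rows --grip_force 40 --motion '[{"x": 0, "y": 0, "z": 0, "rx": 0, "ry": 0, "rz": 0, "jaw": 1}, {"x": 0, "y": 0, "z": 0, "rx": 0, "ry": 0, "rz": 0, "jaw": 1}, {"x": 0, "y": 0, "z": 0, "rx": 0, "ry": 0, "rz": 0, "jaw": 1}, {"x": 0, "y": 0, "z": 0, "rx": 0, "ry": 0, "rz": 0, "jaw": 1}, {"x": 0, "y": 0, "z": 0, "rx": 0, "ry": 0, "rz": 0, "jaw": 1}]'

```text
clock: 7.25
tool_pos: [0.5295, 0.0583, 0.0225]
eef_rot: [0.998, 0.06, 0.0, 0.0]
contact_force: [-0.1, 0.6, 0.3]
opening: 0.182
finger_force: 40.0
```

```bash
python3 - <<'E'
from h import *
s=snap('wrist','w4');st()
E
```

```text
t 7.3 pos [0.5295 0.0583 0.0225] x [0.993 0.119 0.001] y [ 0.119 -0.993  0.001] z [ 0.001 -0.001 -1.   ] F [-0.1  -0.95  0.59] M [0.01 0.1  0.  ] op 0.1764594122637509 39.99982550740242
```

Request:
send_rows --motion '[{"x": 0, "y": 0, "z": -0.1, "rx": 0, "ry": 0, "rz": -0.007, "jaw": 1}, {"x": 1.0, "y": 0, "z": 0, "rx": 0, "ry": 0, "rz": 0, "jaw": 1}, {"x": 1.0, "y": 0, "z": 0, "rx": 0, "ry": 0, "rz": 0, "jaw": 1}, {"x": 1.0, "y": 0, "z": 0, "rx": 0, "ry": 0, "rz": 0, "jaw": 1}, {"x": 1.0, "y": 0, "z": 0, "rx": 0, "ry": 0, "rz": 0, "jaw": 1}]'

```text
clock: 7.8
tool_pos: [0.5694, 0.0635, 0.0234]
eef_rot: [0.998, 0.063, 0.0, 0.0]
contact_force: [-0.5, 0.4, -1.2]
opening: 0.177
finger_force: 40.0
```

Request:
send_rows --motion '[{"x": 0.4, "y": 0, "z": 0, "rx": 0, "ry": 0, "rz": 0, "jaw": 1}, {"x": 0.4, "y": 0, "z": 0, "rx": 0, "ry": 0, "rz": 0, "jaw": 1}, {"x": 0.4, "y": 0, "z": 0, "rx": 0, "ry": 0, "rz": 0, "jaw": 1}, {"x": 0.4, "y": 0, "z": 0, "rx": 0, "ry": 0, "rz": 0, "jaw": 1}, {"x": 0.4, "y": 0, "z": 0, "rx": 0, "ry": 0, "rz": 0, "jaw": 1}]'

```text
clock: 8.3
tool_pos: [0.5887, 0.0661, 0.0234]
eef_rot: [0.998, 0.063, -0.0, 0.0]
contact_force: [-2.5, 0.7, -0.6]
opening: 0.178
finger_force: 40.0
```

```bash
python3 - <<'E'
from h import *
st()
E
```

```text
t 8.3 pos [0.5887 0.0661 0.0234] x [ 0.992  0.126 -0.001] y [ 0.126 -0.992  0.   ] z [-0.001 -0.    -1.   ] F [-2.52  0.71 -0.57] M [0.04 0.79 0.06] op 0.17764138972410085 40.00257706269622
```

Request:
send_rows --motion '[{"x": 0.3, "y": 0, "z": 0, "rx": 0, "ry": 0, "rz": 0, "jaw": 1}, {"x": 0.3, "y": 0, "z": 0, "rx": 0, "ry": 0, "rz": 0, "jaw": 1}, {"x": 0.3, "y": 0, "z": 0, "rx": 0, "ry": 0, "rz": 0, "jaw": 1}, {"x": 0.3, "y": 0, "z": 0, "rx": 0, "ry": 0, "rz": 0, "jaw": 1}, {"x": 0.3, "y": 0, "z": 0, "rx": 0, "ry": 0, "rz": 0, "jaw": 1}]'

```text
clock: 8.8
tool_pos: [0.6012, 0.0676, 0.0228]
eef_rot: [0.998, 0.063, -0.002, 0.0]
contact_force: [-3.8, 0.5, -1.1]
opening: 0.178
finger_force: 40.0
```

Request:
send_rows --motion '[{"x": 0.1, "y": 0, "z": 0, "rx": 0, "ry": 0, "rz": 0, "jaw": 1}, {"x": 0.1, "y": 0, "z": 0, "rx": 0, "ry": 0, "rz": 0, "jaw": 1}, {"x": 0.1, "y": 0, "z": 0, "rx": 0, "ry": 0, "rz": 0, "jaw": 1}, {"x": 0.1, "y": 0, "z": 0, "rx": 0, "ry": 0, "rz": 0, "jaw": 1}, {"x": 0.1, "y": 0, "z": 0, "rx": 0, "ry": 0, "rz": 0, "jaw": 1}]'

```text
clock: 9.3
tool_pos: [0.6087, 0.0685, 0.0234]
eef_rot: [0.998, 0.063, 0.0, 0.0]
contact_force: [-4.9, -0.2, -1.1]
opening: 0.175
finger_force: 40.0
```

Request:
send_rows --motion '[{"x": -0.1, "y": 0, "z": 0, "rx": 0, "ry": 0, "rz": 0, "jaw": 1}, {"x": -0.1, "y": 0, "z": 0, "rx": 0, "ry": 0, "rz": 0, "jaw": 1}, {"x": -0.1, "y": 0, "z": 0, "rx": 0, "ry": 0, "rz": 0, "jaw": 1}, {"x": -0.1, "y": 0, "z": 0, "rx": 0, "ry": 0, "rz": 0, "jaw": 1}, {"x": -0.1, "y": 0, "z": 0, "rx": 0, "ry": 0, "rz": 0, "jaw": 1}]'

```text
clock: 9.8
tool_pos: [0.6059, 0.0679, 0.0243]
eef_rot: [0.998, 0.063, 0.002, 0.001]
contact_force: [5.2, 1.0, -0.8]
opening: 0.18
finger_force: 40.0
```

```bash
python3 - <<'E'
from h import *
st()
E
```

```text
t 9.8 pos [0.6059 0.0679 0.0243] x [0.992 0.127 0.005] y [ 0.127 -0.992  0.001] z [ 0.005 -0.001 -1.   ] F [ 5.25  1.02 -0.81] M [ 0.18 -0.62  0.01] op 0.18013804393555002 40.000269273296
```

Request:
send_rows --motion '[{"x": -0.1, "y": 0, "z": 0, "rx": 0, "ry": 0, "rz": 0, "jaw": 1}, {"x": -0.1, "y": 0, "z": 0, "rx": 0, "ry": 0, "rz": 0, "jaw": 1}, {"x": -0.1, "y": 0, "z": 0, "rx": 0, "ry": 0, "rz": 0, "jaw": 1}, {"x": -0.1, "y": 0, "z": 0, "rx": 0, "ry": 0, "rz": 0, "jaw": 1}, {"x": -0.1, "y": 0, "z": 0, "rx": 0, "ry": 0, "rz": 0, "jaw": 1}]'

```text
clock: 10.3
tool_pos: [0.5989, 0.0671, 0.0235]
eef_rot: [0.998, 0.063, 0.0, 0.0]
contact_force: [3.9, 1.0, -0.6]
opening: 0.174
finger_force: 40.0
```

Request:
send_rows --motion '[{"x": 0.1, "y": 0, "z": 0, "rx": 0, "ry": 0, "rz": 0, "jaw": 1}, {"x": 0.1, "y": 0, "z": 0, "rx": 0, "ry": 0, "rz": 0, "jaw": 1}, {"x": 0.1, "y": 0, "z": 0, "rx": 0, "ry": 0, "rz": 0, "jaw": 1}, {"x": 0.1, "y": 0, "z": 0, "rx": 0, "ry": 0, "rz": 0, "jaw": 1}, {"x": 0.1, "y": 0, "z": 0, "rx": 0, "ry": 0, "rz": 0, "jaw": 1}]'

```text
clock: 10.8
tool_pos: [0.6015, 0.0677, 0.0227]
eef_rot: [0.998, 0.063, -0.002, 0.0]
contact_force: [-4.2, -0.0, -0.7]
opening: 0.179
finger_force: 40.0
```

Request:
send_rows --motion '[{"x": 0.1, "y": 0, "z": 0, "rx": 0, "ry": 0, "rz": 0, "jaw": 1}, {"x": 0.1, "y": 0, "z": 0, "rx": 0, "ry": 0, "rz": 0, "jaw": 1}, {"x": 0.1, "y": 0, "z": 0, "rx": 0, "ry": 0, "rz": 0, "jaw": 1}, {"x": 0.1, "y": 0, "z": 0, "rx": 0, "ry": 0, "rz": 0, "jaw": 1}, {"x": 0.1, "y": 0, "z": 0, "rx": 0, "ry": 0, "rz": 0, "jaw": 1}]'

```text
clock: 11.3
tool_pos: [0.6088, 0.0685, 0.0234]
eef_rot: [0.998, 0.063, 0.0, 0.0]
contact_force: [-3.7, -0.3, -1.1]
opening: 0.181
finger_force: 40.0
```

Request:
send_rows --motion '[{"x": 0, "y": 0, "z": 0, "rx": 0, "ry": 0, "rz": 0, "jaw": 1}, {"x": 0, "y": 0, "z": 0, "rx": 0, "ry": 0, "rz": 0, "jaw": 1}, {"x": 0, "y": 0, "z": 0, "rx": 0, "ry": 0, "rz": 0, "jaw": 1}, {"x": 0, "y": 0, "z": 0, "rx": 0, "ry": 0, "rz": 0, "jaw": 1}, {"x": 0, "y": 0, "z": 0, "rx": 0, "ry": 0, "rz": 0, "jaw": 1}]'

```text
clock: 11.8
tool_pos: [0.609, 0.0685, 0.0235]
eef_rot: [0.998, 0.063, 0.001, 0.0]
contact_force: [-1.8, -1.0, -1.9]
opening: 0.179
finger_force: 40.0
```

```bash
python3 - <<'E'
from h import *
st()
E
```

```text
t 11.8 pos [0.609  0.0685 0.0235] x [0.992 0.126 0.001] y [ 0.126 -0.992  0.001] z [ 0.001 -0.001 -1.   ] F [-1.75 -0.96 -1.89] M [-0.08  0.72  0.02] op 0.1788391285159351 39.99991625547409
```

Drag is about 4 N on both push and pull and fades at rest, so slot 3 is the light one. I'll push the feeler home.

Request:
send_rows --motion '[{"x": 0.1, "y": 0, "z": 0.05, "rx": 0, "ry": 0, "rz": 0, "jaw": 1}, {"x": 0.1, "y": 0, "z": 0.03, "rx": 0, "ry": 0, "rz": 0, "jaw": 1}, {"x": 0.1, "y": 0, "z": 0, "rx": 0, "ry": 0, "rz": 0, "jaw": 1}, {"x": 0.1, "y": 0, "z": 0, "rx": 0, "ry": 0, "rz": 0, "jaw": 1}, {"x": 0.1, "y": 0, "z": 0, "rx": 0, "ry": 0, "rz": 0, "jaw": 1}]'

```text
clock: 12.3
tool_pos: [0.6136, 0.0691, 0.0226]
eef_rot: [0.998, 0.063, 0.0, 0.0]
contact_force: [-4.4, -0.2, -1.3]
opening: 0.179
finger_force: 40.0
```

Request:
send_rows --motion '[{"x": 0.05, "y": 0, "z": 0, "rx": 0, "ry": 0, "rz": 0, "jaw": 1}, {"x": 0.05, "y": 0, "z": 0, "rx": 0, "ry": 0, "rz": 0, "jaw": 1}, {"x": 0.05, "y": 0, "z": 0, "rx": 0, "ry": 0, "rz": 0, "jaw": 1}, {"x": 0.05, "y": 0, "z": 0, "rx": 0, "ry": 0, "rz": 0, "jaw": 1}, {"x": 0, "y": 0, "z": 0, "rx": 0, "ry": 0, "rz": 0, "jaw": 1}]'

```text
clock: 12.8
tool_pos: [0.6153, 0.0693, 0.0226]
eef_rot: [0.998, 0.063, -0.0, 0.0]
contact_force: [-4.8, -0.7, 0.0]
opening: 0.179
finger_force: 40.0
```

Request:
send_rows --motion '[{"x": 0.05, "y": 0, "z": 0, "rx": 0, "ry": 0, "rz": 0, "jaw": 1}, {"x": 0.05, "y": 0, "z": 0, "rx": 0, "ry": 0, "rz": 0, "jaw": 1}, {"x": 0.05, "y": 0, "z": 0, "rx": 0, "ry": 0, "rz": 0, "jaw": 1}, {"x": 0, "y": 0, "z": 0, "rx": 0, "ry": 0, "rz": 0, "jaw": 1}, {"x": 0, "y": 0, "z": 0, "rx": 0, "ry": 0, "rz": 0, "jaw": 1}]'

```text
clock: 13.3
tool_pos: [0.6153, 0.0693, 0.0226]
eef_rot: [0.998, 0.063, -0.002, 0.0]
contact_force: [-8.2, -0.6, 1.6]
opening: 0.179
finger_force: 40.0
```

Request:
send_rows --motion '[{"x": -0.1, "y": 0, "z": 0, "rx": 0, "ry": 0, "rz": 0, "jaw": 1}, {"x": 0, "y": 0, "z": 0, "rx": 0, "ry": 0, "rz": 0, "jaw": 3.5}, {"x": 0, "y": 0, "z": 0, "rx": 0, "ry": 0, "rz": 0, "jaw": 3.5}, {"x": 0, "y": 0, "z": 0, "rx": 0, "ry": 0, "rz": 0, "jaw": 3.5}, {"x": 0, "y": 0, "z": 0, "rx": 0, "ry": 0, "rz": 0, "jaw": 3.5}]'

```text
clock: 13.8
tool_pos: [0.6173, 0.0694, 0.023]
eef_rot: [0.998, 0.063, 0.001, 0.001]
contact_force: [0.5, 0.4, 1.0]
opening: 0.395
finger_force: 0.0
```

Request:
send_rows --motion '[{"x": 0, "y": 0, "z": -1, "rx": 0, "ry": 0, "rz": 0, "jaw": 3.5}, {"x": 0, "y": 0, "z": -3, "rx": 0, "ry": 0, "rz": 0, "jaw": 3.5}, {"x": -1, "y": 0, "z": -3, "rx": 0, "ry": 0, "rz": 0, "jaw": 3.5}, {"x": -4, "y": 0, "z": -3, "rx": 0, "ry": 0, "rz": 0, "jaw": 3.5}, {"x": -4, "y": 0, "z": 0, "rx": 0, "ry": 0, "rz": 0, "jaw": 3.5}]'

```text
clock: 14.3
tool_pos: [0.5291, 0.0573, 0.1264]
eef_rot: [0.998, 0.063, 0.005, 0.001]
contact_force: [0.8, -0.0, -0.3]
opening: 0.397
finger_force: 0.0
```

```bash
python3 - <<'E'
from h import *
s=snap('wrist','w5');st()
cv2.imwrite('pics/w5b.png',cv2.resize(s['img'][:,:,::-1],(800,600),interpolation=cv2.INTER_CUBIC))
E
```

```text
t 14.35 pos [0.5173 0.0561 0.1245] x [ 0.992  0.123 -0.008] y [ 0.123 -0.992 -0.   ] z [-0.007 -0.001 -1.   ] F [-7.59 -0.57 -1.08] M [0.02 0.73 0.02] op 0.3995123200374025 0.0
```

View pics/w5b.png

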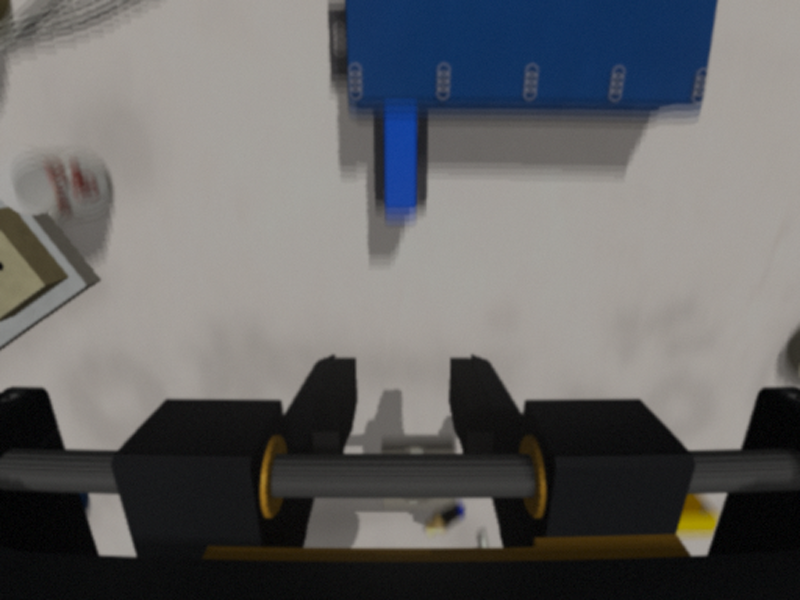

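The feeler stands between screws 1 and 2 (slot 3), its handle at the block's face; the picture is motion-blurred. I'll let the arm settle and check the gap.

Request:
send_rows --motion '[{"x": 0, "y": 0, "z": 0, "rx": 0, "ry": 0, "rz": 0, "jaw": 3.5}, {"x": 0, "y": 0, "z": 0, "rx": 0, "ry": 0, "rz": 0, "jaw": 3.5}, {"x": 0, "y": 0, "z": 0, "rx": 0, "ry": 0, "rz": 0, "jaw": 3.5}, {"x": 0, "y": 0, "z": 0, "rx": 0, "ry": 0, "rz": 0, "jaw": 3.5}, {"x": 0, "y": 0, "z": 0, "rx": 0, "ry": 0, "rz": 0, "jaw": 3.5}]'

```text
clock: 14.85
tool_pos: [0.5275, 0.0581, 0.1223]
eef_rot: [0.998, 0.063, 0.0, 0.001]
contact_force: [-0.1, 0.1, 0.7]
opening: 0.399
finger_force: 0.0
```

```bash
python3 - <<'E'
from h import *
s=snap('wrist','w6');st()
cv2.imwrite('pics/w6b.png',cv2.resize(s['img'][30:160,200:340,::-1],(646,600),interpolation=cv2.INTER_CUBIC))
for z,P in (('hand front/rear',[.6153-.0047,.0693-.0006]),):
  u=np.array([.992,.1267]); v=np.array([-.1267,.992])
  yc=-.0092
  for uu in (.6394,.5894): print(uu,proj(s,np.r_[u*uu+v*yc,.048]).round(1))
E
```

```text
t 14.9 pos [0.5274 0.058  0.1224] x [0.992 0.127 0.001] y [ 0.127 -0.992  0.001] z [ 0.001 -0.001 -1.   ] F [-0.1  -0.2   0.04] M [0.   0.16 0.01] op 0.3967155422462231 0.0
0.6394 [[258.   58.1]]
0.5894 [[258.  131.3]]
```

View pics/w6b.png

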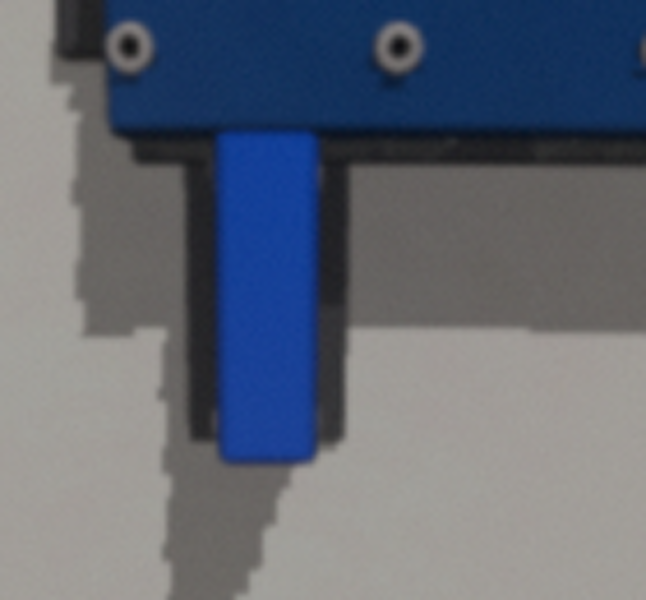

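The blue handle, at crop (218–317, 131–463), sits flush against the face with no gap. It stands upright on its foot and the gripper is clear.

```bash
python3 -c "
from plant import *
print(finish_job())"
```

```text
the job is handed in; nothing more can be done
None
```

The blue feeler is fully home in slot 3, standing on its foot and let go. I picked slot 3 on its measured drag of about 4 N (within the light range) and did not try the other three slots; the job is handed in.

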